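# Put the bench scraper back in its guarded dock

### The job

Put the orange-handled scraper away in its storage dock so that nobody can touch the blade: slide the blade fully home, tip first, into the sheath at whatever angle the sheath happens to be tipped up, then press the handle down flush into its cradle until the red spring catch snaps out over its butt. Do not ram the scraper or disturb the other things on the mat.

Things in the scene. Friction and masses are not known exactly. Their poses are not given: they have to be found in the camera images.
- scraper: Loose scraper, 170 mm long, about 0.16 kg, lying flat. Origin: on its underside, on the centre line at the shoulder where handle meets blade; x along the tool to the blade tip, z up through its thickness. Orange handle: x -100 to 0, 26 wide, 18 thick (z 0 to 18). Steel blade: x 0 to 70, 40 wide, 3 thick (z 7.5 to 10.5), tip corners rounded 5 mm. Grip the handle across its 26 mm, about x = -50.
- blade_tip (a point): Middle of the blade's front edge (scraper frame 70, 0, 9 mm). Axes as the scraper's.
- butt (a point): Middle of the handle's rear end face (scraper frame -100, 0, 9 mm). Axes as the scraper's.
- dock: Grey dock, 221 x 70 mm, fixed to the mat. Origin: on the mat, under the shoulder of the seated scraper; x runs from the red catch (x -129) to the blade sheath (x 20 to 92), z up. Base top z = 18. Seated, the scraper's frame lies at (0, 0, 18 mm), axes parallel. The black sheath with a clear roof swings stiffly on a pin at its far end; its angle is not reported: it must be seen or felt.
- cradle (a point): Middle of the handle cradle's floor (dock frame -50, 0, 18 mm), axes as the dock's. The floor runs from an end wall at x = -101.5 (34 high) to the sheath. Rails 29 mm apart, tops at z = 36, flush with the seated handle, stand at x -98 to -78 and -29 to -9; between them the sides are open for fingers. The sheath turns down with the scraper as the handle is pressed.
- catch (a joint): Red spring catch at the rear end of the cradle, in m: 0 = snapped out, up to 0.007 = pushed back. Out, its nose reaches to dock x = -97 and hooks over the seated handle at z = 37.5; the ramp on its nose rises to z = 51 at x = -102, the thumb tab behind it to z = 53. The butt coming down on the ramp pushes it back: 10 to 15 N on the handle.
- acrylic: Bystander: orange-edged acrylic offcut, 84 x 36 x 5 mm, flat on the mat; origin under its centre.
- tape_roll: Bystander: roll of black tape, 62 mm across, 19 high; origin under its centre.
- lens_box: Bystander: round cream lens box, 41 mm across, 20 high; origin under its centre.
- sheath_pin (a point): Middle of the sheath's pin (dock frame 80, 0, 27 mm), parallel to dock y; axes as the dock's. Mouth tipped up 11 to 29 degrees at the start, 0 when the scraper is seated. Along the sheath from the pin: mouth 60 mm off with 3 mm of flare before it, pocket 43 wide and 6 high centred on the pin's height, roof top 6 mm above the centre line, 51 mm wide; the tip stops 8.5 mm short of the pin.
Mind the look-alikes: they are no part of the job. Of the things shaped like the dock, the grey one is meant. Leave any yellow look-alike of the scraper alone.

How it is judged (in metres and radians):
On the way:
1. the blade is slid into the sheath to within 10 mm of its stop (x of blade_tip in the frame of dock above 0.062 m and z of blade_tip in the frame of dock between 0.022 and 0.037 m and y of blade_tip in the frame of dock between -0.006 and 0.006 m), for 0.1 s.
At the end, for the whole second after the job is handed in: The scraper lies at rest and released in the dock, blade in the sheath: within 4 mm of its seat along and across, level with the dock to 0.035 rad, butt centre no more than 2.5 mm above its seated height (27 mm), and the red catch snapped out over the butt (catch under 2 mm) (x of scraper in the frame of dock between -0.004 and 0.004 m and y of scraper in the frame of dock between -0.004 and 0.004 m and z of butt in the frame of dock below 0.0295 m and z of blade_tip in the frame of dock below 0.03 m and angle between the z axis of scraper and the z axis of dock, either way round below 0.035 rad and value of joint catch below 0.002 m and linear speed of scraper below 0.01 m/s); the robot touches nothing.
It fails at once if the scraper is rammed: more than 80 N between scraper and dock (contact force between scraper and dock above 80 N).
It fails at once if the acrylic offcut is moved more than 25 mm (distance of acrylic from where it was at the start of the episode above 0.025 m).
It fails at once if the tape roll is moved more than 25 mm (distance of tape_roll from where it was at the start of the episode above 0.025 m).
It fails at once if the lens box is moved more than 25 mm (distance of lens_box from where it was at the start of the episode above 0.025 m).
It also fails if it takes over 67 s, if anything falls off the work surface, if the arm or the gripper's body presses on something with over 40 N, if the wrist force passes 120 N, or if a joint passes its speed limit or range.

### The arm

A 6-joint arm with a two-finger parallel gripper is mounted at the origin on a cart in front of the work surface, level with it; the furniture and walls round the work are solid. World frame = base frame: x ahead of the robot, y to its left, z up, the work surface at z = 0. Lengths are in mm, angles in rad, forces in N, time in s.
With the tool pointing down it reaches from about 400 to 925 mm from the base axis. Payload 12.5 kg.
Tool frame: the origin (TCP) lies at the very end of the fingers, on their centre line; the grasp point (between the pads) lies behind it (env.grip_depth is the z of the grasp point in the tool frame, in mm); z points along the fingers, y is the line along which they close (so a half turn about z gives the same grasp; the last joint's range is limited). The gripper opens to 95 mm and grips with 3 to 60 N. Pads are 20 mm wide; open, the fingers measure 119 mm over their backs; the gripper's body (75 mm by 180 mm) begins 59 mm behind the grasp point.
Start: joints at [1.082, 0.491, 1.559, -0, 1.092, -0.106], TCP at [233.435, 579.789, 214.661] pointing down, gripper open.
Joint ranges: [-3.1, 3.1], [-0.84, 2.19], [0.05, 2.79], [-1.13, 4.28], [0.06, 2.93], [-2.69, 2.69]. Speed limits (rad/s): [2.22, 2.22, 2.79, 3.14, 3.14, 3.14].

### API

Orientations are given as [roll, pitch, yaw] about the fixed x, y, z axes, in that order (R = Rz(yaw) Ry(pitch) Rx(roll)).
In Python, from cell import env, optics gives the robot as it stands.
- The arm moves only by the tool step_arm, never from a script. Its argument "moves" is a list of rows, each an object of numbers: "tx", "ty", "tz": the shift along the tool's x, y, z in mm; "roll": the turn about the tool's z in rad. In form: [{"tx": .., "ty": .., "tz": .., "roll": ..}, ...]. A call has 1 to 12 rows; each row is the pose to reach, as a shift and turn from the pose commanded when the call began, along the tool's axes at that moment; what a row does not reach only later rows make up. A row lasts 1/12 s, in which the tool goes at most 41.7 mm and 7.16 degrees, less where a joint would pass 70% of its speed; a pose out of reach is approached as far as the arm can. A call with a gripper value outside its range is refused whole. "grip" is the finger opening in mm, from 0 to 95.1, set as the call begins (left out, the last holds). The fingers move at their own pace and stop on an object; the grip force is fixed at half the most. Time passes only in rows, so rows that repeat a pose let the fingers close. It gives the time, the measured TCP pose, the force, the opening and the grip force at its end, in the units of the state.
- env.state(): the state, without advancing time (a new reading comes with each control period).
- optics.read_camera(name): name is "scene" or "side" or "wrist"; returns a dict with "pixels" (384x512x3 uint8, blue, green, red), "mtx" (3x3 intrinsics, pixels), "view" (4x4, takes a point from world to camera coordinates). Camera axes: x right, y down, z forward; pixel columns grow to the right and rows downward; lengths in mm; the calibration is good to about 2 mm. A picture is of the moment at which its call begins. There is no depth.
- env.job_done(): hands the job in; it is judged then, once.
The state is a dict: "t": time; "joints": joint angles; "qvel": joint speeds; "tau": joint torques, N m; "eef_pos": TCP position; "tcp_rot": TCP orientation; "ft_force": force on the tool from outside, world axes, zero at the start; "moment": the same for the moment, N m; "opening": opening from 0.0 (shut) to 1.0 (fully open); "grip_force": force on a finger pad.
Only numpy, scipy, OpenCV 4.12 (cv2) and the standard library are available. Lean on these libraries where they do the work, as an engineer would, in place of code of your own. Each camera call takes 0.05 s, during which the arm holds its last target. There are 200 camera calls.

## Working session

There is one attempt and no reset: what is moved stays moved. The work goes in short steps, Python scripts to look and compute and a tool call to move; the robot and the scene stay as the last step left them, time stands still between calls to the robot, and variables do not carry over. Pictures are saved under pics/ and viewed, at most 10 in all, crops included, and the job is handed in when it is done.

Besides the shell and the picture viewer there is one more tool, called after ">>>" in YAML: its name, and indented under it one key for each argument. step_arm: Moves the arm, as the interface text tells. Its arguments: {"type":"object","properties":{"moves":{"type":"array"},"grip":{"type":"number"}},"required":["moves"]}

```bash
mkdir -p pics; ls; cat > h.py <<'E'
import numpy as np, cv2, pickle
from cell import env, optics
def snap(n, tag):
    c=optics.read_camera(n); cv2.imwrite(f'pics/{tag}.png',c['pixels']); pickle.dump(c,open(f'pics/{tag}.pkl','wb')); return c
def load(tag): return pickle.load(open(f'pics/{tag}.pkl','rb'))
def ray(c,u,v):
    R=c['view'][:3,:3];t=c['view'][:3,3]
    return -R.T@t, R.T@np.linalg.solve(c['mtx'],[u,v,1.])
def onz(c,u,v,z):
    o,d=ray(c,u,v); return o+d*(z-o[2])/d[2]
def tri(*cuv):
    A=0;b=0;L=[]
    for c,u,v in cuv:
        o,d=ray(c,u,v);d=d/np.linalg.norm(d);P=np.eye(3)-np.outer(d,d);A=A+P;b=b+P@o;L.append((o,P))
    x=np.linalg.solve(A,b); return x,[round(float(np.linalg.norm(P@(x-o))),1) for o,P in L]
def proj(c,p):
    q=c['view'][:3,:3]@np.array(p,float)+c['view'][:3,3];q=c['mtx']@q;return q[:2]/q[2]
E
python3 - <<'E'
from h import *
a=snap('scene','s0');b=snap('side','d0');w=snap('wrist','w0')
np.set_printoptions(precision=2,suppress=True)
for c in(a,b,w): print(ray(c,256,192),c['mtx'][0,0])
cv2.imwrite('pics/m0.png',np.vstack([np.hstack([cv2.resize(a['pixels'],(400,300)),cv2.resize(b['pixels'],(400,300))]),np.hstack([cv2.resize(w['pixels'],(400,300)),np.zeros((300,400,3),np.uint8)])]))
print(env.state(),env.grip_depth)
E
```

```text
pics
(array([ 179.5 , -837.56,  565.15]), array([ 0.41,  0.75, -0.52])) 447.59827455620535
(array([188.28, 271.74, 922.36]), array([ 0.39, -0.33, -0.86])) 443.4433137575383
(array([161.33, 609.6 , 383.52]), array([ 0.24, -0.11, -0.96])) 305.1385198497493
{'t': 0.15, 'joints': array([ 1.08,  0.49,  1.56, -0.  ,  1.09, -0.11]), 'qvel': array([-0., -0., -0., -0., -0.,  0.]), 'tau': array([  0.  , -61.29, -25.83,   0.07,   0.05,  -0.  ]), 'eef_pos': array([233.36, 579.62, 214.21]), 'tcp_rot': array([-3.14, -0.  ,  2.76]), 'ft_force': array([0.77, 0.68, 0.56]), 'moment': array([0.01, 0.03, 0.03]), 'grip_force': 0.0, 'opening': 0.9983948463549334} -18.8
```

View pics/m0.png

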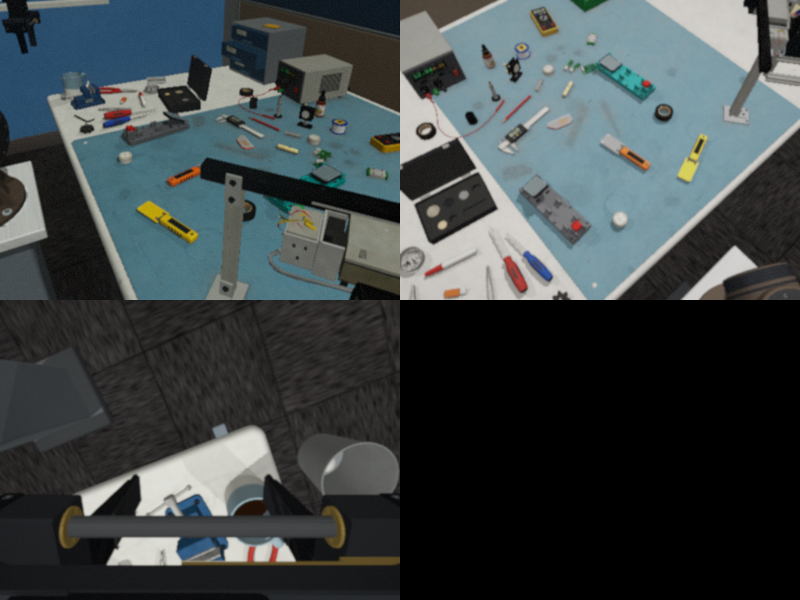

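Full-image pixels (×1.28 from the mosaic). Scraper candidates: orange-handled in side (288,195) and scene (237,225), against the yellow one in side (375,200) and scene (215,283). Dock candidates: grey in side (198,269) and scene (198,166), against teal in side (288,98). I choose the orange scraper and the grey dock. Close crops next.

```bash
python3 - <<'E'
from h import *
a=load('s0')['pixels'];b=load('d0')['pixels']
def crop(im,u0,u1,v0,v1,k,f):
    o=cv2.resize(im[v0:v1,u0:u1],None,fx=k,fy=k,interpolation=cv2.INTER_CUBIC)
    for u in range(u0-u0%20+20,u1,20):
        cv2.line(o,((u-u0)*k,0),((u-u0)*k,6),(255,255,255),1);cv2.putText(o,str(u),((u-u0)*k-10,16),0,.35,(255,255,255),1)
    for v in range(v0-v0%20+20,v1,20):
        cv2.line(o,(0,(v-v0)*k),(6,(v-v0)*k),(255,255,255),1);cv2.putText(o,str(v),(8,(v-v0)*k+4),0,.35,(255,255,255),1)
    cv2.imwrite(f,o)
crop(b,140,340,160,310,4,'pics/d0c.png');crop(a,140,340,130,250,4,'pics/s0c.png')
E
```

```text
(no output)
```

View pics/d0c.png

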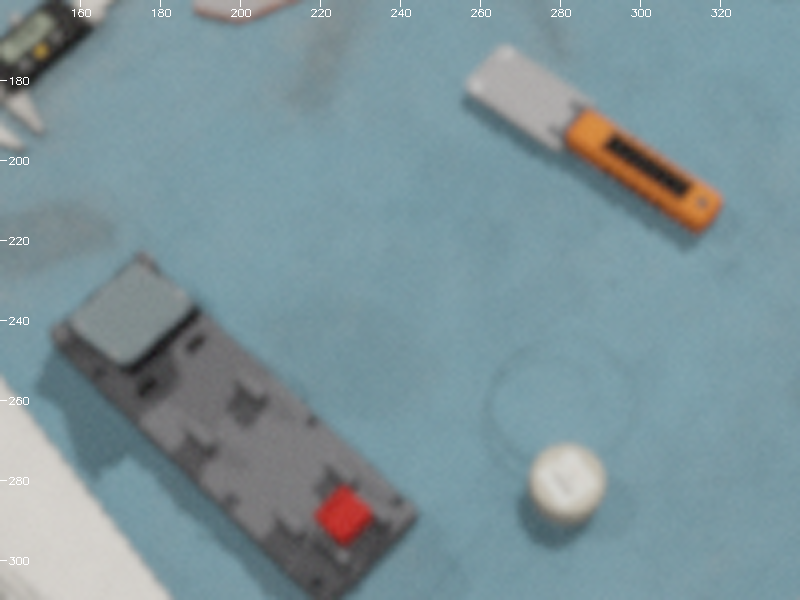

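View pics/s0c.png

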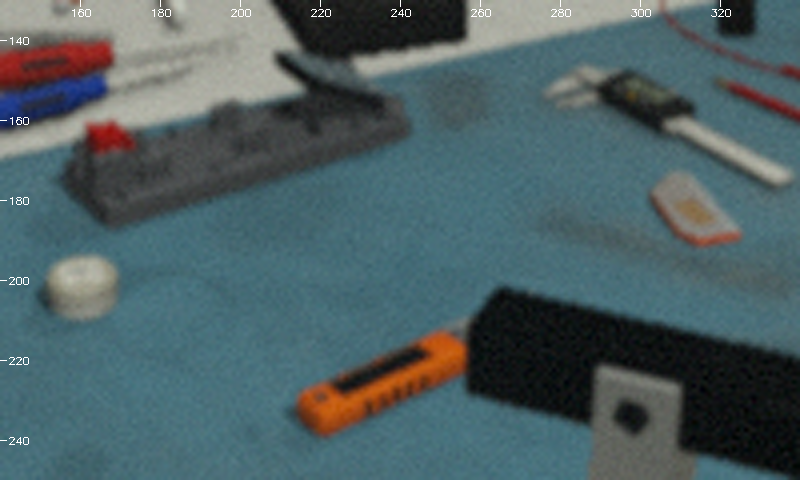

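Side crop: the orange scraper has its blade tip at about (262,178), shoulder (284,192) and butt (317,214). The dock's sheath end is upper left (153,243)/(176,224), with the red catch at (226,288). The lens box is at (281,280). Scene crop: the sheath mouth is tipped up at (213,145), and the dock's near corner is at (240,163). A black beam hides the blade.

```bash
python3 - <<'E'
from h import *
np.set_printoptions(precision=1,suppress=True)
a=load('s0');b=load('d0')
T=lambda n,p,q:print(n,*tri((a,*p),(b,*q)))
T('butt top',(216,231.5),(317.5,211.5))
T('shoulder top near',(256,214.5),(284,189))
T('catch top',(168-35,132+30),(226,287)) if 0 else T('catch',(107,162),(227,285))
T('lens',(83,197),(281,279))
T('mouth roof L',(209,143.5),(175,251))
T('mouth roof R',(236,156),(189,236.5))
T('near dock corner sheath end',(242,162),(176,223))
T('near dock corner catch end',(108,184),(244,288))
T('post top',(295,225),(968*1.28-512+0 if 0 else (757-400)*1.28,58*1.28))
for n,u,v,z in [('tip',260.5,177.5,10),('tipL',268,171.5,10),('tipR',257,182.5,10),('shL',287.5,186.5,10),('shR',279.5,196.5,10),('buttcornerR',314.5,217.5,18),('buttcL',320.5,209.5,18),('shoulder hL',289,187.5,18),('hR',282.5,196,18),('acr?',0,0,0),('dk',244,288,18),('dk2',153.5,243,18),('dk3',176,223.5,18),('post base',735*1.28-512,115*1.28,0),('tape',(664-400)*1.28,112*1.28,19)]: print(n,onz(b,u,v,z))
E
```

```text
butt top [ 463.2 -144.9   17.2] [1.5, 1.5]
shoulder top near [ 562.1 -128.1   16.5] [1.8, 1.8]
catch [372.3 138.7 100.3] [62.7, 62.7]
lens [309.6  43.8  77.5] [73.4, 73.4]
mouth roof L [579.3 166.7  59.9] [0.8, 0.8]
mouth roof R [618.5 115.5  28.4] [16.1, 16.1]
near dock corner sheath end [654.8 119.4  10.2] [1.4, 1.4]
near dock corner catch end [360.6 109.2  57.1] [61.0, 61.0]
post top [ 431.  -476.9  256.1] [3.4, 3.4]
tip [ 624.2 -108.8   10. ]
tipL [ 625.5 -134.1   10. ]
tipR [618.9 -93.   10. ]
shL [ 562.6 -141.5   10. ]
shR [ 554.4 -108.3   10. ]
buttcornerR [ 457.8 -128.9   18. ]
buttcL [ 463.8 -153.9   18. ]
shoulder hL [ 555.  -138.7   18. ]
hR [ 547.7 -111.3   18. ]
acr? [1689.7   84.9    0. ]
dk [434.5  99.9  18. ]
dk2 [644.1 187.   18. ]
dk3 [651.2 121.2  18. ]
post base [ 418.3 -501.6    0. ]
tape [ 570.3 -320.4   19. ]
```

```bash
cat >> h.py <<'E'
from scipy.spatial.transform import Rotation as Ro
def goal(p,yaw):
    """shift/roll in tool axes to world TCP p, tool yaw"""
    s=env.state();R=Ro.from_euler('xyz',s['tcp_rot']).as_matrix()
    d=R.T@(np.array(p,float)-s['eef_pos']);dy=(yaw-s['tcp_rot'][2]+np.pi)%(2*np.pi)-np.pi
    return np.round(d,1),round(-dy,3)
E
python3 - <<'E'
from h import *
np.set_printoptions(precision=1,suppress=True)
a=load('s0');b=load('d0');w=load('w0')
s=env.state();R=Ro.from_euler('xyz',s['tcp_rot']).as_matrix()
for u,v in [(0,0),(511,0),(0,250),(511,250),(256,120)]: print(u,v,R.T@(onz(w,u,v,-0)-s['eef_pos']))
print('tcp px',proj(w,s['eef_pos']))
T=lambda n,p,q:print(n,*tri((a,*p),(b,*q)))
T('catch',(167,161.5),(227,285));T('lens',(161,197),(281,279));T('corner',(167.5,182),(244,288))
T('mouthR',(209+0,144),(189,236.5))
T('mouthL?',(236,155),(175,251))
print(goal([540,-20,230],2.76+.4))
E
```

```text
0 0 [ 192.5 -285.1  214.5]
511 0 [192.5 280.1 214. ]
0 250 [-110.9 -355.4  214.5]
511 250 [-110.5  348.9  213.9]
256 120 [ 63.5  -2.  214.2]
tcp px [257. 242.]
catch [451.7 129.   54.6] [0.0, 0.0]
lens [399.4  28.3  21.4] [1.5, 1.5]
corner [437.4  99.   14.5] [1.9, 1.9]
mouthR [570.8 129.6  79.7] [5.9, 5.9]
mouthL? [628.8 154.6   7.3] [24.6, 24.6]
(array([-508.4, -441.7,  -15.5]), np.float64(-0.401))
```

>>> step_arm:
  moves:
    - {"tx":-524,"ty":-403,"tz":-16,"roll":-0.56}
    - {"tx":-524,"ty":-403,"tz":-16,"roll":-0.56}
    - {"tx":-524,"ty":-403,"tz":-16,"roll":-0.56}
    - {"tx":-524,"ty":-403,"tz":-16,"roll":-0.56}
    - {"tx":-524,"ty":-403,"tz":-16,"roll":-0.56}
    - {"tx":-524,"ty":-403,"tz":-16,"roll":-0.56}
    - {"tx":-524,"ty":-403,"tz":-16,"roll":-0.56}
    - {"tx":-524,"ty":-403,"tz":-16,"roll":-0.56}
    - {"tx":-524,"ty":-403,"tz":-16,"roll":-0.56}
    - {"tx":-524,"ty":-403,"tz":-16,"roll":-0.56}
    - {"tx":-524,"ty":-403,"tz":-16,"roll":-0.56}
    - {"tx":-524,"ty":-403,"tz":-16,"roll":-0.56}

```text
t: 1.15
eef_pos: [484.5, 152.7, 226.7]
tcp_rot: [3.142, 0.0, -2.964]
ft_force: [0.7, 1.0, -0.4]
opening: 0.998
grip_force: 0.0
```

```bash
python3 - <<'E'
from h import *
print(goal([570,10,230],3.32),env.state()['eef_pos'],env.state()['joints'])
E
```

```text
(array([ -59. , -155.5,   -3.3]), np.float64(-0.001)) [484.54622353 152.69527201 226.68130487] [ 1.75153102e-01  3.11542946e-01  1.82501739e+00  9.81421611e-05
  1.00496901e+00 -1.57290051e+00]
```

>>> step_arm:
  moves:
    - {"tx":-59,"ty":-155,"tz":-3}
    - {"tx":-59,"ty":-155,"tz":-3}
    - {"tx":-59,"ty":-155,"tz":-3}
    - {"tx":-59,"ty":-155,"tz":-3}
    - {"tx":-59,"ty":-155,"tz":-3}
    - {"tx":-59,"ty":-155,"tz":-3}
    - {"tx":-59,"ty":-155,"tz":-3}

```text
validation failed for argument at $.mo...
```

```bash
python3 - <<'E'
from h import *
w=snap('wrist','w1');print(env.state()['eef_pos'],env.state()['tcp_rot'])
cv2.imwrite('pics/w1b.png',cv2.resize(w['pixels'],(768,576),interpolation=cv2.INTER_CUBIC))
E
```

```text
[488.07403384 147.86225719 226.75705444] [-3.13997493e+00  1.57881757e-03 -2.96713646e+00]
```

View pics/w1b.png

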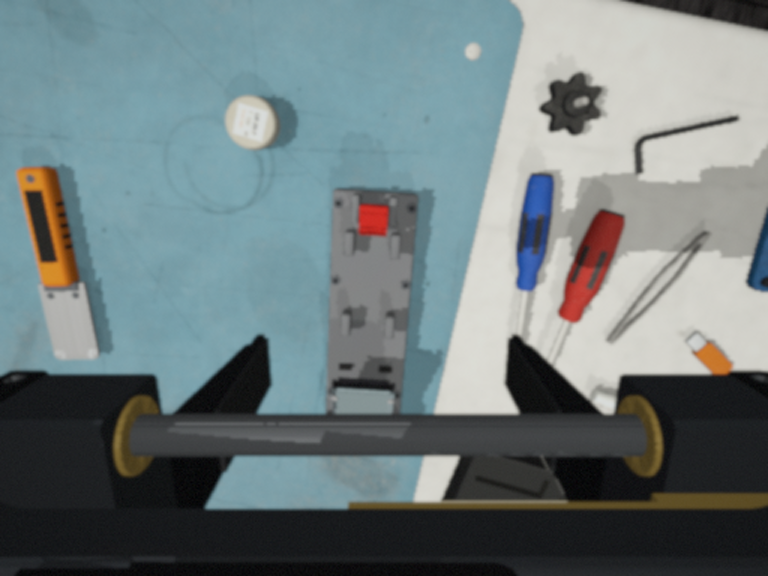

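Wrist picture (×1.5): the scraper's butt is at (34,168), shoulder (60,285) and tip (78,356). The dock's catch end spans (333,190) to (419,193). The red tab is at (373,220), the mouth edge at (333..394,387), and the lens box at (251,121).

```bash
python3 - <<'E'
from h import *
np.set_printoptions(precision=1,suppress=True)
w=load('w1');b=load('d0');a=load('s0')
P=lambda n,u,v,z:print(n,onz(w,u/1.5,v/1.5,z)[:2]) 
for n,u,v,z in [('buttL',18,170,18),('buttR',50,166,18),('hL',41,287,18),('hR',78,281,18),('tipL',57,358,10),('tipR',97,352,10),('dkR',333,190,18),('dkL',419,193,18),('rail1L',345,235,36),('lens',252,115,20),
 ('railBL(front,-y) end',349,256,36),('rail +y end',395,258,36),('rail2 -y',346,333,36),('rail2 +y',391,336,36),('dk -y side@330',329,330,18),('dk +y side@330',411,330,18)]: P(n,u,v,z)
T=lambda n,p,q:print(n,*tri((w,p[0]/1.5,p[1]/1.5),(b,*q)))
T('butt',(34,168),(317.5,213.5));T('shoulder',(60,284),(285.8,191.8));T('tip',(77,356),(261.5,177.5))
T('mouthR',(333,387),(189,237));T('mouthL',(394,388),(173.5,252));T('dkR',(333,190),(244,288))
T('red tab',(373,206),(229,287))
E
```

```text
buttL [ 466.6 -148.6]
buttR [ 459.  -123.5]
hL [ 562.2 -133.3]
hR [ 551.2 -102.1]
tipL [ 631.6 -126.5]
tipR [619.1 -90.6]
dkR [437.7 100.9]
dkL [427.8 169.8]
rail1L [469.1 117.1]
lens [392.7  31.6]
railBL(front,-y) end [485.2 122.8]
rail +y end [480.3 159.4]
rail2 -y [550.6 130.5]
rail2 +y [546.6 168.1]
dk -y side@330 [557.6 114.8]
dk +y side@330 [544.9 185.9]
butt [ 465.6 -149.     0.7] [0.4, 0.4]
shoulder [ 568.4 -141.4  -18.6] [2.4, 2.4]
tip [ 627.3 -112.5    4.5] [2.0, 2.0]
mouthR [575.6 129.1  83.5] [1.0, 1.0]
mouthL [566.4 173.7  88.1] [0.5, 0.5]
dkR [438.2  98.7   5.9] [1.1, 1.1]
red tab [437.3 134.7  86. ] [1.3, 1.3]
```

```bash
cat >> h.py <<'E'
DO=np.array([559,150,0.]);DY=.119
def dock(p,o=None,y=None):
    y=DY if y is None else y;o=DO if o is None else o
    return o+Ro.from_euler('z',y).apply(p)
def sh(s,h,yy,th):  # along from pin to mouth, height above centre line
    return [80-s*np.cos(th)+h*np.sin(th)*1, yy, 27+s*np.sin(th)+h*np.cos(th)]
E
python3 - <<'E'
from h import *
from scipy.optimize import least_squares
np.set_printoptions(precision=1,suppress=True)
w=load('w1');b=load('d0');a=load('s0')
obs=[(b,244,288,(-129,-35,18)),(b,153.5,243,(92,35,18)),(b,176,223.5,(92,-35,18)),
(a,167.5,182,(-129,-35,18)),(a,242,161,(92,-35,18)),
(w,333/1.5,190/1.5,(-129,-35,18)),(w,419/1.5,193/1.5,(-129,35,18)),(w,349/1.5,256/1.5,(-78,-17,36)),(w,395/1.5,258/1.5,(-78,17,36)),
(b,189,236.5,('s',-25.5)),(b,174,251.5,('s',25.5)),(a,209.5,143.5,('s',-25.5)),(w,333/1.5,387/1.5,('s',-25.5)),(w,394/1.5,387/1.5,('s',25.5))]
def res(q,full=False):
    o=np.array([q[0],q[1],0]);r=[]
    for c,u,v,p in obs:
        if p[0]=='s': p=sh(61.5,6,p[1],q[3])
        r.append(proj(c,dock(p,o,q[2]))-[u,v])
    return np.array(r) if full else np.ravel(r)
s=least_squares(res,[559,150,.119,.4],loss='soft_l1');print(s.x,np.degrees(s.x[2:]));print(res(s.x,True))
E
```

```text
[560.  148.4   0.1   0.4] [ 5.9 24.1]
[[-0.4 -0.2]
 [-3.1  0.4]
 [-1.7 -0.7]
 [-1.8 -1. ]
 [-0.1 -2.5]
 [-0.2 -2.1]
 [ 0.1  0.2]
 [ 0.6 -0.8]
 [-1.8 -0. ]
 [-0.8 -0.1]
 [-4.   1. ]
 [ 8.8  6.3]
 [-1.4 -1.5]
 [-0.5  1.2]]
```

>>> step_arm:
  moves:
    - {"tx":-105,"ty":-14.5,"tz":60,"roll":0.072}
    - {"tx":-105,"ty":-14.5,"tz":127,"roll":0.072}
    - {"tx":-105,"ty":-14.5,"tz":127,"roll":0.072}
    - {"tx":-105,"ty":-14.5,"tz":127,"roll":0.072}
    - {"tx":-105,"ty":-14.5,"tz":127,"roll":0.072}
    - {"tx":-105,"ty":-14.5,"tz":127,"roll":0.072}
    - {"tx":-105,"ty":-14.5,"tz":127,"roll":0.072}
    - {"tx":-105,"ty":-14.5,"tz":127,"roll":0.072}
    - {"tx":-105,"ty":-14.5,"tz":127,"roll":0.072}
  grip: 0

```text
t: 1.95
eef_pos: [589.9, 159.2, 101.8]
tcp_rot: [3.141, 0.003, -3.036]
ft_force: [0.4, -0.3, 0.0]
opening: 0.424
grip_force: 0.0
```

>>> step_arm:
  moves:
    - {"tx":-3.5,"ty":-7,"tz":10,"roll":0}
    - {"tx":-3.5,"ty":-7,"tz":20,"roll":0}
    - {"tx":-3.5,"ty":-7,"tz":25,"roll":0}
    - {"tx":-3.5,"ty":-7,"tz":30,"roll":0}
    - {"tx":-3.5,"ty":-7,"tz":30,"roll":0}
    - {"tx":-3.5,"ty":-7,"tz":30,"roll":0}
    - {"tx":-3.5,"ty":-7,"tz":30,"roll":0}
    - {"tx":-3.5,"ty":-7,"tz":30,"roll":0}
  grip: 0

```text
t: 2.62
eef_pos: [594.2, 152.5, 69.8]
tcp_rot: [3.141, 0.0, -3.036]
ft_force: [0.1, 0.1, 0.3]
opening: 0.007
grip_force: 0.0
```

>>> step_arm:
  moves:
    - {"tx":0,"ty":0,"tz":2,"roll":0}
    - {"tx":0,"ty":0,"tz":4,"roll":0}
    - {"tx":0,"ty":0,"tz":6,"roll":0}
    - {"tx":0,"ty":0,"tz":7,"roll":0}
    - {"tx":0,"ty":0,"tz":8,"roll":0}
    - {"tx":0,"ty":0,"tz":9,"roll":0}
    - {"tx":0,"ty":0,"tz":10,"roll":0}

```text
t: 3.2
eef_pos: [593.8, 152.4, 60.6]
tcp_rot: [3.142, -0.0, -3.036]
ft_force: [-7.3, -1.3, 15.8]
opening: 0.002
grip_force: 7.8
```

>>> step_arm:
  moves:
    - {"tx":0,"ty":0,"tz":1,"roll":0}
    - {"tx":0,"ty":0,"tz":2,"roll":0}
    - {"tx":0,"ty":0,"tz":3,"roll":0}
    - {"tx":0,"ty":0,"tz":4,"roll":0}
    - {"tx":0,"ty":0,"tz":5,"roll":0}
    - {"tx":0,"ty":0,"tz":6,"roll":0}
    - {"tx":0,"ty":0,"tz":7,"roll":0}
    - {"tx":0,"ty":0,"tz":8,"roll":0}
    - {"tx":0,"ty":0,"tz":9,"roll":0}
    - {"tx":0,"ty":0,"tz":10,"roll":0}

```text
t: 4.03
eef_pos: [592.0, 152.1, 50.2]
tcp_rot: [-3.141, -0.004, -3.036]
ft_force: [-11.7, -2.2, 14.3]
opening: 0.002
grip_force: 7.3
```

>>> step_arm:
  moves:
    - {"tx":0,"ty":0,"tz":-40,"roll":0}
    - {"tx":20,"ty":-50,"tz":-75,"roll":-0.069}
    - {"tx":109,"ty":-273,"tz":-80,"roll":-0.069}
    - {"tx":109,"ty":-273,"tz":-80,"roll":-0.069}
    - {"tx":109,"ty":-273,"tz":-80,"roll":-0.069}
    - {"tx":109,"ty":-273,"tz":-80,"roll":-0.069}
    - {"tx":109,"ty":-273,"tz":-80,"roll":-0.069}
    - {"tx":109,"ty":-273,"tz":-80,"roll":-0.069}
    - {"tx":109,"ty":-273,"tz":-80,"roll":-0.069}
    - {"tx":109,"ty":-273,"tz":-80,"roll":-0.069}
    - {"tx":109,"ty":-273,"tz":-80,"roll":-0.069}
  grip: 55

```text
t: 4.95
eef_pos: [514.4, -130.7, 129.5]
tcp_rot: [3.141, 0.0, -2.969]
ft_force: [0.7, -0.5, 0.3]
opening: 0.578
grip_force: 0.0
```

```bash
python3 - <<'E'
from h import *
print(env.state()['qvel'].round(2))
w=snap('wrist','w2');print(env.state()['eef_pos'],env.state()['tcp_rot'])
cv2.imwrite('pics/w2b.png',cv2.resize(w['pixels'],(768,576),interpolation=cv2.INTER_CUBIC))
E
```

```text
[0.04 0.   0.   0.   0.   0.01]
[ 514.53617125 -129.88989822  129.48618558] [ 3.14129521e+00  5.59286251e-05 -2.96750682e+00]
```

View pics/w2b.png

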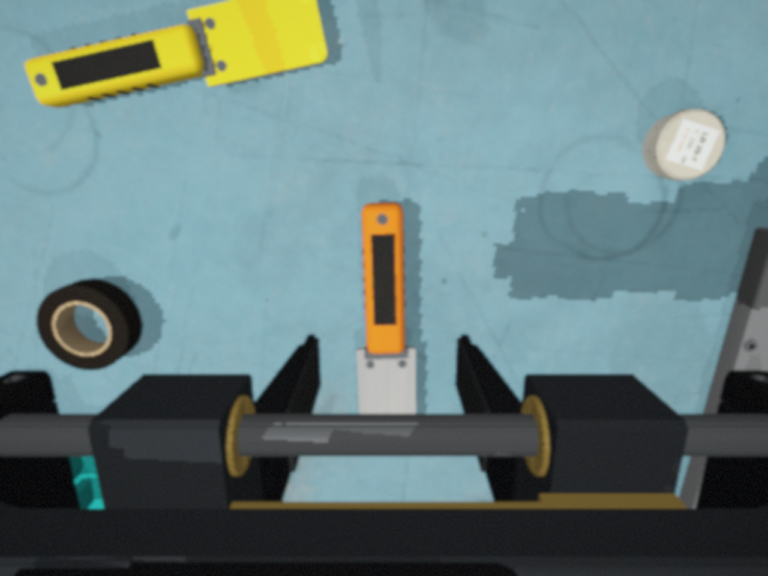

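Wrist picture: the orange handle runs straight down the image between the fingers. Butt edge (362..402,205), shoulder edge (367..406,353), ×1.5. The yellow look-alike, tape roll and lens box are clear of the fingers.

```bash
python3 - <<'E'
from h import *
np.set_printoptions(precision=1,suppress=True)
w=load('w2');b=load('d0');s=env.state();R=Ro.from_euler('xyz',s['tcp_rot']).as_matrix()
for u,v in [(362,205),(402,205),(367,353),(406,353)]:
    p=onz(w,u/1.5,v/1.5,18);print(p,R.T@(p-s['eef_pos']))
for q in [((383,205),(317.5,212.5)),((387,353),(285.8,191.8))]: print(tri((w,q[0][0]/1.5,q[0][1]/1.5),(b,*q[1])))
E
```

```text
[ 465.5 -153.7   18. ] [ 52.4 -15.  111.5]
[ 461.3 -129.8   18. ] [ 52.4   9.2 111.5]
[ 560.6 -135.2   18. ] [-44.5 -13.3 111.5]
[ 556.2 -109.7   18. ] [-44.5  12.6 111.5]
(array([ 462.4, -141.5,   21.1]), [0.7, 0.7])
(array([ 551.8, -122.6,   24.9]), [3.3, 3.3])
```

>>> step_arm:
  moves:
    - {"tx":0,"ty":-1.6,"tz":40,"roll":-0.026}
    - {"tx":0,"ty":-1.6,"tz":75,"roll":-0.026}
    - {"tx":0,"ty":-1.6,"tz":105,"roll":-0.026}
    - {"tx":0,"ty":-1.6,"tz":118,"roll":-0.026}
    - {"tx":0,"ty":-1.6,"tz":125,"roll":-0.026}
    - {"tx":0,"ty":-1.6,"tz":126,"roll":-0.026}
    - {"tx":0,"ty":-1.6,"tz":126,"roll":-0.026}

```text
t: 5.58
eef_pos: [515.1, -131.3, 3.8]
tcp_rot: [3.142, 0.0, -2.94]
ft_force: [0.2, -0.4, 0.2]
opening: 0.577
grip_force: 0.0
```

>>> step_arm:
  moves:
    - {"tx":0,"ty":0,"tz":0,"roll":0}
    - {"tx":0,"ty":0,"tz":0,"roll":0}
    - {"tx":0,"ty":0,"tz":0,"roll":0}
    - {"tx":0,"ty":0,"tz":0,"roll":0}
    - {"tx":0,"ty":0,"tz":0,"roll":0}
    - {"tx":0,"ty":0,"tz":0,"roll":0}
    - {"tx":0,"ty":0,"tz":0,"roll":0}
    - {"tx":0,"ty":0,"tz":0,"roll":0}
  grip: 0

```text
t: 6.25
eef_pos: [514.9, -132.3, 4.0]
tcp_rot: [-3.141, 0.001, -2.942]
ft_force: [-1.3, -0.0, 5.8]
opening: 0.272
grip_force: 30.0
```

>>> step_arm:
  moves:
    - {"tx":0,"ty":0,"tz":-20,"roll":0}
    - {"tx":0,"ty":0,"tz":-50,"roll":0.1}
    - {"tx":-10,"ty":20,"tz":-80,"roll":0.22}
    - {"tx":-20,"ty":45,"tz":-80,"roll":0.34}
    - {"tx":-30,"ty":75,"tz":-80,"roll":0.46}
    - {"tx":-40,"ty":105,"tz":-80,"roll":0.58}
    - {"tx":-50,"ty":135,"tz":-80,"roll":0.7}
    - {"tx":-60,"ty":165,"tz":-80,"roll":0.82}
    - {"tx":-70,"ty":190,"tz":-80,"roll":0.94}
    - {"tx":-76,"ty":215,"tz":-80,"roll":1.06}
    - {"tx":-76,"ty":215,"tz":-80,"roll":1.18}
    - {"tx":-76,"ty":215,"tz":-80,"roll":1.3}

```text
t: 7.25
eef_pos: [545.9, 95.2, 83.2]
tcp_rot: [-3.141, -0.0, 2.038]
ft_force: [0.2, 0.3, -3.1]
opening: 0.273
grip_force: 30.0
```

>>> step_arm:
  moves:
    - {"tx":0,"ty":0,"tz":0,"roll":0.12}
    - {"tx":0,"ty":0,"tz":0,"roll":0.24}
    - {"tx":0,"ty":0,"tz":0,"roll":0.367}
    - {"tx":0,"ty":0,"tz":0,"roll":0.367}
    - {"tx":0,"ty":0,"tz":0,"roll":0.367}

```text
t: 7.67
eef_pos: [546.2, 93.6, 83.4]
tcp_rot: [-3.141, -0.0, 1.678]
ft_force: [-0.5, -0.1, -2.2]
opening: 0.271
grip_force: 30.0
```

```bash
python3 - <<'E'
from h import *
p=snap('scene','s3')['pixels'];d=snap('side','d3')['pixels'];w=snap('wrist','w3')['pixels']
s=env.state();print(s['eef_pos'],s['tcp_rot'],s['joints'],s['grip_force'],goal([546.6,93.7,84],1.674))
k=lambda im,u,v:cv2.resize(im[v:v+150,u:u+200],(400,300),interpolation=cv2.INTER_CUBIC)
cv2.imwrite('pics/m3.png',np.vstack([np.hstack([k(p,140,90),k(d,140,160)]),np.hstack([cv2.resize(w,(400,300)),np.zeros((300,400,3),np.uint8)])]))
E
```

```text
[546.29742743  93.62137613  83.51191262] [-3.14143357e+00 -8.67009939e-05  1.67790907e+00] [ 5.05084323e-02  5.61701384e-01  1.86219471e+00  1.17915988e-04
  7.17860293e-01 -5.66931382e-02] 29.97442066669464 (array([ 0. ,  0.3, -0.5]), np.float64(0.004))
```

View pics/m3.png

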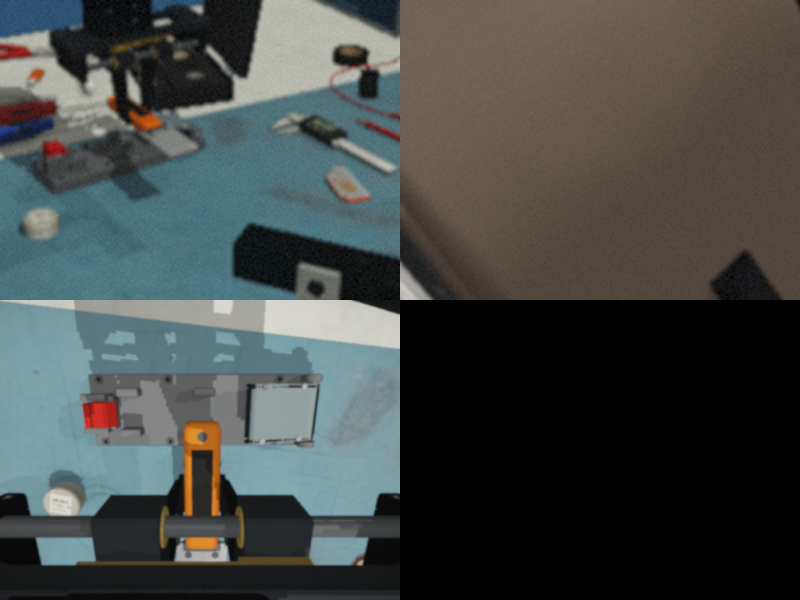

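The wrist view shows the handle held straight, pointing dock -y, with the butt over the -y front rail. The dock is fully visible and the lens box is clear. The side camera is blocked by the arm. I'll lower the butt onto the rail so the tool pivots tip-down in the grip.

>>> step_arm:
  moves:
    - {"tx":0,"ty":0,"tz":20,"roll":0}
    - {"tx":0,"ty":0,"tz":35,"roll":0}
    - {"tx":0,"ty":0,"tz":41,"roll":0}
    - {"tx":0,"ty":0,"tz":43,"roll":0}
    - {"tx":0,"ty":0,"tz":44,"roll":0}
    - {"tx":0,"ty":0,"tz":45,"roll":0}
    - {"tx":0,"ty":0,"tz":46,"roll":0}
    - {"tx":0,"ty":0,"tz":46,"roll":0}

```text
t: 8.48
eef_pos: [546.2, 93.4, 38.6]
tcp_rot: [3.142, 0.0, 1.676]
ft_force: [-3.9, -3.1, 4.2]
opening: 0.273
grip_force: 30.0
```

>>> step_arm:
  moves:
    - {"tx":0,"ty":0,"tz":0.7,"roll":0}
    - {"tx":0,"ty":0,"tz":1.4,"roll":0}
    - {"tx":0,"ty":0,"tz":2.1,"roll":0}
    - {"tx":0,"ty":0,"tz":2.8,"roll":0}
    - {"tx":0,"ty":0,"tz":3.5,"roll":0}
    - {"tx":0,"ty":0,"tz":4.2,"roll":0}
    - {"tx":0,"ty":0,"tz":5,"roll":0}

```text
t: 9.07
eef_pos: [546.4, 93.2, 33.9]
tcp_rot: [3.141, 0.001, 1.676]
ft_force: [-5.5, -6.5, 8.8]
opening: 0.272
grip_force: 30.0
```

>>> step_arm:
  moves:
    - {"tx":0,"ty":0,"tz":0.7,"roll":0}
    - {"tx":0,"ty":0,"tz":1.4,"roll":0}
    - {"tx":0,"ty":0,"tz":2.1,"roll":0}
    - {"tx":0,"ty":0,"tz":2.8,"roll":0}
    - {"tx":0,"ty":0,"tz":3.4,"roll":0}
    - {"tx":0,"ty":0,"tz":4,"roll":0}

```text
t: 9.57
eef_pos: [546.4, 93.2, 29.9]
tcp_rot: [3.141, 0.0, 1.676]
ft_force: [-5.6, -5.2, 7.3]
opening: 0.275
grip_force: 30.0
```

```bash
python3 - <<'E'
from h import *
p=snap('scene','s4')['pixels'];w=snap('wrist','w4')['pixels'];s=env.state();print(s['eef_pos'],s['ft_force'],s['moment'])
cv2.imwrite('pics/m4.png',np.vstack([cv2.resize(p[100:190,140:280],(700,450),interpolation=cv2.INTER_CUBIC)]))
E
```

```text
[546.3663049   93.2583923   29.83602765] [-3.96388374 -6.24611003  6.82337569] [-0.63489725  0.91758552  0.15049976]
```

View pics/m4.png

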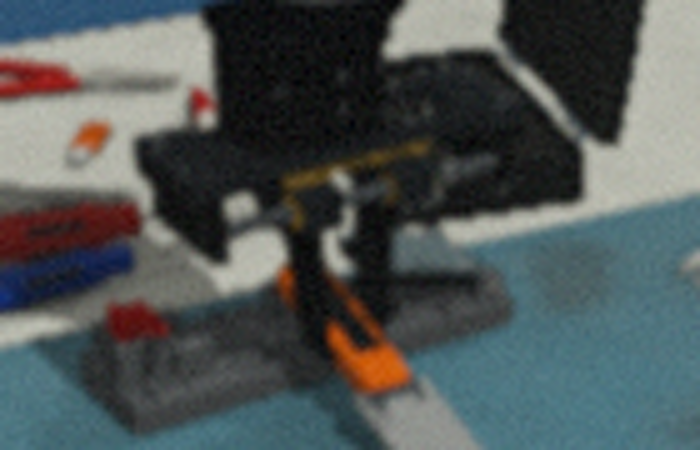

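The handle has pivoted: butt up, blade running down towards the mat. I'll lift and turn it to the dock's heading; the scene camera then sees it side-on.

>>> step_arm:
  moves:
    - {"tx":0,"ty":0,"tz":-25,"roll":0}
    - {"tx":0,"ty":0,"tz":-55,"roll":0}
    - {"tx":10,"ty":-10,"tz":-85,"roll":-0.12}
    - {"tx":20,"ty":-20,"tz":-85,"roll":-0.24}
    - {"tx":30,"ty":-30,"tz":-85,"roll":-0.36}
    - {"tx":40,"ty":-45,"tz":-85,"roll":-0.48}
    - {"tx":50,"ty":-60,"tz":-85,"roll":-0.6}
    - {"tx":54,"ty":-75,"tz":-85,"roll":-0.72}
    - {"tx":54,"ty":-86,"tz":-85,"roll":-0.84}
    - {"tx":54,"ty":-86,"tz":-85,"roll":-0.96}
    - {"tx":54,"ty":-86,"tz":-85,"roll":-1.08}
    - {"tx":54,"ty":-86,"tz":-85,"roll":-1.2}

```text
t: 10.67
eef_pos: [455.6, 138.6, 114.5]
tcp_rot: [3.141, 0.002, 2.881]
ft_force: [-0.7, -0.0, -0.9]
opening: 0.275
grip_force: 30.0
```

>>> step_arm:
  moves:
    - {"tx":0,"ty":0,"tz":0,"roll":-0.12}
    - {"tx":0,"ty":0,"tz":0,"roll":-0.24}
    - {"tx":0,"ty":0,"tz":0,"roll":-0.368}
    - {"tx":0,"ty":0,"tz":0,"roll":-0.368}
    - {"tx":0,"ty":0,"tz":0,"roll":-0.368}
    - {"tx":0,"ty":0,"tz":0,"roll":-0.368}

```text
t: 11.17
eef_pos: [455.4, 138.5, 114.0]
tcp_rot: [3.141, 0.001, -3.044]
ft_force: [-0.3, -0.2, -2.9]
opening: 0.269
grip_force: 30.0
```

```bash
python3 - <<'E'
from h import *
p=snap('scene','s5')['pixels'];w=snap('wrist','w5')['pixels'];s=env.state();print(s['eef_pos'],s['tcp_rot'],s['ft_force'],s['grip_force'])
o=cv2.resize(p[95:195,140:270],(780,600),interpolation=cv2.INTER_CUBIC);cv2.imwrite('pics/m5.png',o)
E
```

```text
[455.32167428 138.45053093 113.78268698] [ 3.14147936e+00  4.44257578e-04 -3.04297623e+00] [ 0.9375948  -0.15004773 -1.16691302] 29.99529093503952
```

View pics/m5.png

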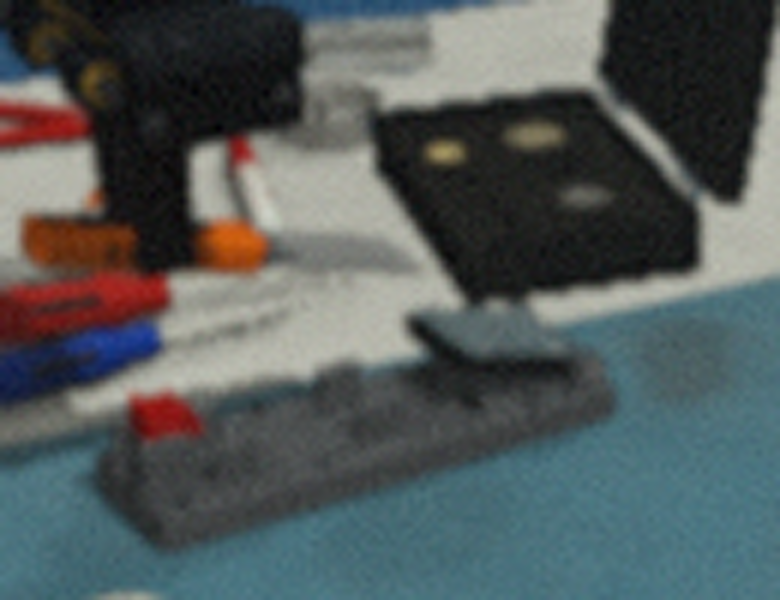

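Scene crop (×6, offset 140,95): the scraper is seen side-on and tilted. Butt lower corner (25,258), tip (415,268), near shoulder bottom (265,268). Sheath roof corners: mouth (412,318)/(458,364), pin end (578,348)/(530,305). Now I fit tilt and sheath angle.

```bash
python3 - <<'E'
from h import *
from scipy.optimize import least_squares
np.set_printoptions(precision=2,suppress=True)
w=load('w1');b=load('d0');a=load('s0');w3=load('w3');s5=load('s5')
m=lambda u,v:(140+u/6,95+v/6)
obs=[(b,244,288,(-129,-35,18)),(b,153.5,243,(92,35,18)),(b,176,223.5,(92,-35,18)),
(a,167.5,182,(-129,-35,18)),
(w,333/1.5,190/1.5,(-129,-35,18)),(w,419/1.5,193/1.5,(-129,35,18)),(w,349/1.5,256/1.5,(-78,-17,36)),(w,395/1.5,258/1.5,(-78,17,36)),
(w3,125.4,185.6,(-129,-35,18)),(w3,402,185.6,(92,-35,18)),(w3,114,96,(-129,35,18)),
(s5,*m(165,530),(-129,-35,18)),(s5,*m(612,395),(92,-35,18)),
(s5,*m(412,318),(61.5,25.5)),(s5,*m(458,362),(61.5,-25.5)),(s5,*m(578,348),(-12,-25.5)),(s5,*m(530,305),(-12,25.5))]
def res(q,full=False):
    o=np.array([q[0],q[1],0]);r=[]
    for c,u,v,p in obs:
        if len(p)==2: p=sh(p[0],6,p[1],q[3])
        r.append(proj(c,dock(p,o,q[2]))-[u,v])
    return np.array(r) if full else np.ravel(r)
s=least_squares(res,[559,150,.119,.4],loss='soft_l1');print(s.x,np.degrees(s.x[2:]));print(res(s.x,True))
# scraper: gx (scraper x at TCP), h (height of TCP in scraper), alpha ; yaw from tool
st=env.state();T=st['eef_pos'];y=st['tcp_rot'][2]-np.pi
so=[((-100,-13,0),m(25,260)),((-100,-13,18),m(25,216)),((0,-13,0),m(262,270)),((70,-18,9),m(412,270))]
def sp(p,q): return T+Ro.from_euler('zy',[y,q[1]]).apply(np.array(p)-[q[0],0,4])
def r2(q): return np.ravel([proj(s5,sp(p,q))-o for p,o in so])
z=least_squares(r2,[-47,.27]);print(z.x,np.degrees(z.x[1]),z.fun)
E
```

```text
[561.65 149.02   0.11   0.16] [6.44 9.28]
[[-0.81 -1.06]
 [-3.98  0.33]
 [-2.69 -0.85]
 [-0.93 -1.07]
 [-0.9  -0.46]
 [-0.62  1.36]
 [ 0.34  0.77]
 [-2.08  1.23]
 [-2.24  1.15]
 [-0.58  0.07]
 [-2.88 -1.84]
 [-0.93 -2.41]
 [ 0.29 -2.65]
 [-1.23  0.09]
 [ 0.73 -0.12]
 [ 4.25 -0.54]
 [ 2.26 -0.19]]
[-41.86   0.3 ] 16.984194947122393 [-0.16  1.97  1.19  2.06 -1.35  2.19 -0.22  0.86]
```

```bash
python3 - <<'E'
from h import *
np.set_printoptions(precision=2,suppress=True)
w5=load('w5');hsv=cv2.cvtColor(w5['pixels'],cv2.COLOR_BGR2HSV)
m=cv2.inRange(hsv,(5,150,90),(18,255,255));n,l,st,ce=cv2.connectedComponentsWithStats(m)
for i in range(1,n):
    if st[i][4]>60: print(st[i],ce[i])
i=1+np.argmax([st[k][4] if 180<ce[k][0]<330 else 0 for k in range(1,n)])
for v in range(st[i][1],st[i][1]+st[i][3],6):
    u=np.where(l[v]==i)[0];print(v,u.min(),u.max(),end=' | ')
print()
T=env.state()['eef_pos'];y=env.state()['tcp_rot'][2]-np.pi
for al in (.26,.3):
  for gx in (-42,-47):
    f=lambda p:proj(w5,T+Ro.from_euler('zy',[y,al]).apply(np.array(p)-[gx,0,4]))
    print(al,gx,f((-100,-13,18)),f((-100,13,18)),f((-70,-13,18)),f((-70,13,18)))
E
```

```text
[ 233  163   51  113 3350] [258.15 206.98]
[241 304  35   4 107] [258.05 305.07]
163 242 274 | 169 235 282 | 175 234 283 | 181 233 283 | 187 234 283 | 193 234 282 | 199 234 282 | 205 235 282 | 211 234 282 | 217 235 282 | 223 235 282 | 229 235 281 | 235 235 281 | 241 236 281 | 247 236 280 | 253 236 280 | 259 237 280 | 265 237 280 | 271 238 279 | 
0.26 -42 [227.2 163.2] [282.82 163.59] [230.41 215.96] [280.63 216.51]
0.26 -47 [227.78 172.77] [282.43 173.19] [230.89 223.77] [280.31 224.35]
0.3 -42 [226.6  166.44] [282.87 166.95] [230.15 218.04] [280.57 218.73]
0.3 -47 [227.25 175.85] [282.45 176.4 ] [230.67 225.62] [280.23 226.32]
```

```bash
python3 - <<'E'
from h import *
w5=load('w5')['pixels'];cv2.imwrite('pics/w5c.png',cv2.resize(w5[110:260,156:356],(800,600),interpolation=cv2.INTER_CUBIC))
E
```

```text
(no output)
```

View pics/w5c.png

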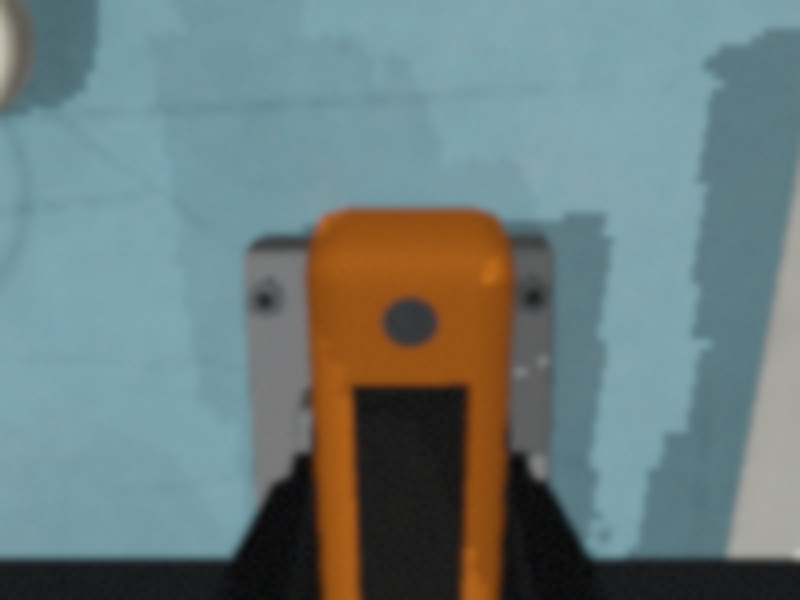

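Wrist crop (×4, offset 156,110): the handle centre line is at u≈411, over the dock's catch end with edges 248/552. The screws are at (265,298) and (533,297), so the dock centre is u≈400.

```bash
python3 - <<'E'
from h import *
np.set_printoptions(precision=2,suppress=True)
w=load('w5');st=env.state();T=st['eef_pos'];y=st['tcp_rot'][2]-np.pi
m=lambda u,v:(156+u/4,110+v/4)
L=lambda p:Ro.from_euler('z',-y).apply(p-T)
print('yaw',y,np.degrees(y),T)
for n,u,v,z in [('edgeL',248,250,18),('edgeR',552,250,18),('edgeL2',258,470,18),('edgeR2',548,470,18),('sc',265,298,18),('sc2',533,297,18)]: print(n,L(onz(w,*m(u,v),z)),onz(w,*m(u,v),z)[:2])
# handle at its own height: butt top z
for al in(.28,):
  zb=T[2]+14+58*np.sin(al); print('butt',L(onz(w,*m(411,215),zb)),'hole',L(onz(w,*m(410,322),zb-2)),'z',zb)
  print('low',L(onz(w,*m(412,560),T[2]+14+15*np.sin(al))))
E
```

```text
yaw -6.184568879587351 -354.34969490830747 [455.32 138.45 113.78]
edgeL [-22.19 -34.54 -95.78] [436.64 101.89]
edgeR [-22.14  32.77 -95.78] [430.06 168.88]
edgeL2 [ 30.08 -34.13 -95.78] [488.62 107.45]
edgeR2 [ 30.14  33.49 -95.78] [482.02 174.75]
sc [-11.24 -31.14 -95.78] [447.21 106.36]
sc2 [-11.42  28.85 -95.78] [441.11 166.04]
butt [-52.62   1.22  30.03] hole [-39.28   1.11  28.03] z 143.8113145946488
low [-3.06  1.39 18.15]
```

>>> step_arm:
  moves:
    - {"tx":0,"ty":-1.9,"tz":10,"roll":-0.01}
    - {"tx":-4,"ty":-1.9,"tz":20,"roll":-0.01}
    - {"tx":-8,"ty":-1.9,"tz":30,"roll":-0.01}
    - {"tx":-12,"ty":-1.9,"tz":37,"roll":-0.01}
    - {"tx":-14,"ty":-1.9,"tz":39.5,"roll":-0.01}
    - {"tx":-14,"ty":-1.9,"tz":39.5,"roll":-0.01}
    - {"tx":-14,"ty":-1.9,"tz":39.5,"roll":-0.01}

```text
t: 11.85
eef_pos: [469.3, 138.0, 73.8]
tcp_rot: [3.142, -0.001, -3.031]
ft_force: [-0.5, -0.3, -3.1]
opening: 0.269
grip_force: 30.0
```

```bash
python3 - <<'E'
from h import *
p=snap('scene','s6')['pixels'];s=env.state();print(s['eef_pos'],s['tcp_rot'],s['ft_force'],s['grip_force'])
cv2.imwrite('pics/s6c.png',cv2.resize(p[115:190,145:245],(800,600),interpolation=cv2.INTER_CUBIC))
E
```

```text
[469.16230277 137.96546104  74.0525833 ] [ 3.14154683e+00 -6.32191768e-04 -3.03057040e+00] [-0.37736345  0.2013979  -4.05707735] 29.995039701461792
```

View pics/s6c.png

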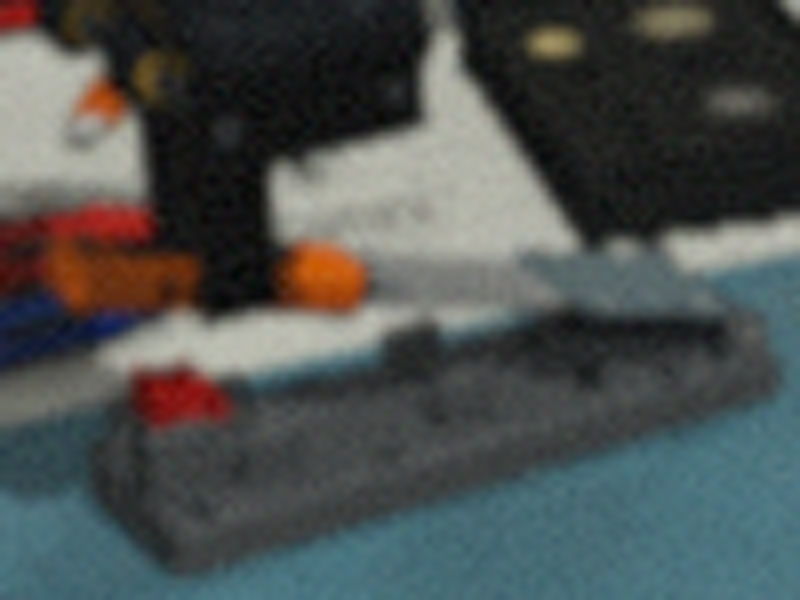

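```bash
python3 - <<'E'
from h import *
np.set_printoptions(precision=1,suppress=True)
c=load('s6');st=env.state();T=st['eef_pos'];yaw=np.radians(6.25)
O=np.array([561.5,148.2,0])
z=lambda p:(proj(c,dock(p,O,yaw))-[145,115])*8
for n,p in [('-129,-35,0',(-129,-35,0)),('92,-35,0',(92,-35,0))]: print(n,z(p))
for d in (13,15,17,19,21):
    t=np.radians(d);print(d,'mouth',[z(sh(60,6,y,t)) for y in(-25.5,25.5)],'pin',[z(sh(0,6,y,t)) for y in(-25.5,25.5)],end=' ')
    f=lambda x,y,h=10.5:(proj(c,T+[0,0,7]+Ro.from_euler('zy',[st['tcp_rot'][2]-np.pi,t]).apply([x+41,y,h-11]))-[145,115])*8
    print('blade tip n/f',f(65,-20),f(65,20),'sh',f(0,-20),f(0,20),'butt bot near',f(-100,-13,0),'top',f(-100,-13,18))
E
```

```text
-129,-35,0 [177.4 578.8]
92,-35,0 [779.6 394.5]
13 mouth [array([583.6, 311.3]), array([506.7, 254.4])] pin [array([736.7, 304.5]), array([657.5, 249.4])] blade tip n/f [539.4 286.1] [479.4 238.8] sh [360.5 293.8] [302.8 244.7] butt bot near [ 46.6 329.8] top [ 53.3 273.9]
15 mouth [array([585.3, 305.2]), array([508.3, 248.5])] pin [array([737.2, 304.5]), array([658. , 249.4])] blade tip n/f [537.2 296.9] [477.4 248.9] sh [359.6 298.2] [302.1 248.6] butt bot near [ 46.2 323.7] top [ 55.  267.7]
17 mouth [array([587.1, 299.2]), array([510.1, 242.6])] pin [array([737.7, 304.5]), array([658.5, 249.4])] blade tip n/f [534.7 307.6] [475.1 259. ] sh [358.7 302.6] [301.3 252.5] butt bot near [ 46.  317.4] top [ 56.9 261.5]
19 mouth [array([589.2, 293.2]), array([512.1, 236.8])] pin [array([738.2, 304.5]), array([659. , 249.5])] blade tip n/f [531.8 318.2] [472.4 269. ] sh [357.5 307.1] [300.3 256.4] butt bot near [ 46.1 311.2] top [ 59.1 255.3]
21 mouth [array([591.5, 287.3]), array([514.2, 231. ])] pin [array([738.7, 304.6]), array([659.5, 249.5])] blade tip n/f [528.5 328.8] [469.5 279. ] sh [356.2 311.4] [299.2 260.2] butt bot near [ 46.4 304.9] top [ 61.4 249.2]
```

```bash
python3 - <<'E'
from h import *
np.set_printoptions(precision=1,suppress=True,linewidth=200)
c=load('w3');g=cv2.cvtColor(c['pixels'],cv2.COLOR_BGR2GRAY).astype(int)
O=np.array([561.5,148.2,0]);yaw=np.radians(6.25)
z=lambda p:proj(c,dock(p,O,yaw))
print([z(p) for p in [(-129,-35,18),(92,-35,18),(92,35,18),(-129,35,18)]])
for d in(9,11,13,15,17,19): 
    t=np.radians(d);print(d,[z(sh(s,h,y,t))  for s,h,y in[(60,6,-25.5),(60,6,25.5),(63,6,0),(0,6,0),(60,-3,0)]])
for v in(120,130,140,150,160): print(v,g[v,296:350])
for v in(172,178): print('R',v,g[v,390:425],'L',g[v,108:140])
for u in (330,360,390): print('col',u,g[90:115,u],g[170:205,u])
E
```

```text
[array([122.8, 187.2]), array([400.8, 187. ]), array([413. ,  94.3]), array([111. ,  94.7])]
9 [array([318.7, 182.7]), array([322.8, 108. ]), array([316.4, 146.7]), array([400.9, 144.9]), array([316.2, 145.1])]
11 [array([320. , 183.4]), array([324.2, 108. ]), array([317.9, 147.1]), array([401.2, 144.9]), array([317.1, 145.4])]
13 [array([321.5, 184.1]), array([325.9, 108. ]), array([319.4, 147.5]), array([401.4, 144.9]), array([318.2, 145.8])]
15 [array([323.1, 184.8]), array([327.6, 108. ]), array([321.2, 147.9]), array([401.7, 144.9]), array([319.3, 146.1])]
17 [array([324.8, 185.5]), array([329.5, 108. ]), array([323. , 148.3]), array([401.9, 144.9]), array([320.5, 146.5])]
19 [array([326.6, 186.2]), array([331.5, 108. ]), array([325. , 148.7]), array([402.2, 144.9]), array([321.9, 146.9])]
120 [122 123 122 123 123 123 119 109  94  85  83  84  83  83  84  82  82  82  74  58  40  32  26  29  43  75 106 124 133 140 146 150 154 156 157 158 157 158 157 158 158 157 157 158 157 158 158 157 158
 157 158 157 158 157]
130 [123 123 123 123 123 122 120 111  94  86  83  83  83  83  83  82  8
[... 1436 characters left out ...]
7  98  96  96  98 105 124 140 133 119 122 137 150 156] [158 157 157 157 157 156 155 156 152 141 119  95 107 137 143 138 136 138 141 145 151 153 154 154 155 155 154 154 154 155 155 156 156 156 156]
col 360 [113 114 113 106  93  85  81  74  68  58  52  51  58  66  73  83 101 129 146 143 134 133 142 153 156] [156 157 156 156 155 155 154 142 120 103 122 145 143 132 126 130 139 143 146 147 145 144 148 153 155 156 155 156 155 156 155 156 156 154 156]
col 390 [112 111 111 106  91  78  67  59  60  59  59  59  60  63  70  81 106 145 172 181 182 181 181 177 170] [157 157 157 158 158 153 138 125 122 110  88  79  97 111 118 119 121 122 127 137 146 149 150 150 150 152 152 152 152 153 152 151 152 153 153]
```

>>> step_arm:
  moves:
    - {"tx":0,"ty":0,"tz":2.5,"roll":0}
    - {"tx":0,"ty":0,"tz":4.5,"roll":0}
    - {"tx":-1.5,"ty":0,"tz":4.9,"roll":0}
    - {"tx":-3,"ty":0,"tz":5.2,"roll":0}
    - {"tx":-4.5,"ty":0,"tz":5.5,"roll":0}
    - {"tx":-6,"ty":0,"tz":5.9,"roll":0}
    - {"tx":-6,"ty":0,"tz":5.9,"roll":0}

```text
t: 12.48
eef_pos: [475.7, 138.7, 68.2]
tcp_rot: [3.142, 0.0, -3.03]
ft_force: [-0.3, -0.2, -1.2]
opening: 0.271
grip_force: 30.0
```

>>> step_arm:
  moves:
    - {"tx":-1,"ty":0,"tz":0.2,"roll":0}
    - {"tx":-2,"ty":0,"tz":0.5,"roll":0}
    - {"tx":-3,"ty":0,"tz":0.7,"roll":0}
    - {"tx":-4,"ty":0,"tz":0.9,"roll":0}
    - {"tx":-5,"ty":0,"tz":1.2,"roll":0}
    - {"tx":-5,"ty":0,"tz":1.2,"roll":0}

```text
t: 12.98
eef_pos: [480.5, 139.2, 67.0]
tcp_rot: [3.142, 0.0, -3.03]
ft_force: [0.8, 0.2, -2.6]
opening: 0.27
grip_force: 30.0
```

>>> step_arm:
  moves:
    - {"tx":-1,"ty":0,"tz":0.2,"roll":0}
    - {"tx":-2,"ty":0,"tz":0.5,"roll":0}
    - {"tx":-3,"ty":0,"tz":0.7,"roll":0}
    - {"tx":-4,"ty":0,"tz":0.9,"roll":0}
    - {"tx":-5,"ty":0,"tz":1.2,"roll":0}
    - {"tx":-6,"ty":0,"tz":1.4,"roll":0}
    - {"tx":-6,"ty":0,"tz":1.4,"roll":0}

```text
t: 13.57
eef_pos: [486.5, 139.9, 65.6]
tcp_rot: [3.142, 0.0, -3.03]
ft_force: [0.6, 0.3, -2.0]
opening: 0.276
grip_force: 30.0
```

>>> step_arm:
  moves:
    - {"tx":0,"ty":0,"tz":-1,"roll":0}
    - {"tx":0,"ty":0,"tz":-2,"roll":0}
    - {"tx":0,"ty":0,"tz":-3,"roll":0}
    - {"tx":0,"ty":0,"tz":-4,"roll":0}
    - {"tx":0,"ty":0,"tz":-4,"roll":0}

```text
t: 13.98
eef_pos: [486.1, 139.9, 69.7]
tcp_rot: [3.142, -0.0, -3.03]
ft_force: [1.1, -0.3, -5.5]
opening: 0.273
grip_force: 30.0
```

>>> step_arm:
  moves:
    - {"tx":0,"ty":0,"tz":2,"roll":0}
    - {"tx":0,"ty":0,"tz":4,"roll":0}
    - {"tx":0,"ty":0,"tz":5,"roll":0}
    - {"tx":0,"ty":0,"tz":6,"roll":0}
    - {"tx":0,"ty":0,"tz":6,"roll":0}

```text
t: 14.4
eef_pos: [486.4, 139.9, 63.6]
tcp_rot: [3.141, 0.001, -3.03]
ft_force: [-0.9, -0.7, 2.1]
opening: 0.272
grip_force: 30.0
```

>>> step_arm:
  moves:
    - {"tx":0,"ty":0,"tz":-1.5,"roll":0}
    - {"tx":-1.5,"ty":0,"tz":-1.2,"roll":0}
    - {"tx":-3,"ty":0,"tz":-0.8,"roll":0}
    - {"tx":-4.5,"ty":0,"tz":-0.5,"roll":0}
    - {"tx":-6,"ty":0,"tz":-0.1,"roll":0}
    - {"tx":-7.5,"ty":0,"tz":0.2,"roll":0}
    - {"tx":-9,"ty":0,"tz":0.6,"roll":0}
    - {"tx":-9,"ty":0,"tz":0.6,"roll":0}

```text
t: 15.07
eef_pos: [495.5, 140.9, 62.9]
tcp_rot: [3.142, 0.0, -3.03]
ft_force: [-0.3, 0.2, -2.5]
opening: 0.271
grip_force: 30.0
```

>>> step_arm:
  moves:
    - {"tx":-1.5,"ty":0,"tz":0.4,"roll":0}
    - {"tx":-3,"ty":0,"tz":0.8,"roll":0}
    - {"tx":-4.5,"ty":0,"tz":1.1,"roll":0}
    - {"tx":-6,"ty":0,"tz":1.5,"roll":0}
    - {"tx":-7.5,"ty":0,"tz":1.9,"roll":0}
    - {"tx":-9,"ty":0,"tz":2.2,"roll":0}
    - {"tx":-10,"ty":0,"tz":2.5,"roll":0}
    - {"tx":-10,"ty":0,"tz":2.5,"roll":0}

```text
t: 15.73
eef_pos: [505.3, 142.0, 60.4]
tcp_rot: [3.142, 0.0, -3.03]
ft_force: [-0.3, 0.6, -2.1]
opening: 0.271
grip_force: 30.0
```

>>> step_arm:
  moves:
    - {"tx":-1.5,"ty":0,"tz":0.4,"roll":0}
    - {"tx":-3,"ty":0,"tz":0.8,"roll":0}
    - {"tx":-4.5,"ty":0,"tz":1.1,"roll":0}
    - {"tx":-6,"ty":0,"tz":1.5,"roll":0}
    - {"tx":-7.5,"ty":0,"tz":1.9,"roll":0}
    - {"tx":-9,"ty":0,"tz":2.2,"roll":0}
    - {"tx":-10,"ty":0,"tz":2.5,"roll":0}
    - {"tx":-10,"ty":0,"tz":2.5,"roll":0}

```text
t: 16.4
eef_pos: [515.3, 143.1, 57.9]
tcp_rot: [3.142, 0.0, -3.03]
ft_force: [0.7, -0.5, -2.4]
opening: 0.268
grip_force: 30.0
```

>>> step_arm:
  moves:
    - {"tx":-1,"ty":0,"tz":0.2,"roll":0}
    - {"tx":-2,"ty":0,"tz":0.5,"roll":0}
    - {"tx":-3,"ty":0,"tz":0.8,"roll":0}
    - {"tx":-4,"ty":0,"tz":1,"roll":0}
    - {"tx":-5,"ty":0,"tz":1.3,"roll":0}
    - {"tx":-6,"ty":0,"tz":1.5,"roll":0}
    - {"tx":-6,"ty":0,"tz":1.5,"roll":0}

```text
t: 16.98
eef_pos: [520.6, 143.7, 56.4]
tcp_rot: [3.142, -0.001, -3.03]
ft_force: [-3.2, -0.4, 0.5]
opening: 0.272
grip_force: 30.0
```

>>> step_arm:
  moves:
    - {"tx":-0.8,"ty":0,"tz":0.2,"roll":0}
    - {"tx":-1.6,"ty":0,"tz":0.4,"roll":0}
    - {"tx":-2.4,"ty":0,"tz":0.6,"roll":0}
    - {"tx":-3,"ty":0,"tz":0.7,"roll":0}
    - {"tx":-3,"ty":0,"tz":0.7,"roll":0}

```text
t: 17.4
eef_pos: [520.8, 143.8, 55.4]
tcp_rot: [-3.141, -0.007, -3.03]
ft_force: [-13.8, -2.1, 6.3]
opening: 0.271
grip_force: 30.0
```

The advance stopped with 14 N at TCP dock x = -41. That matches the tip stop for a grasp at scraper x ≈ -47, with the arc model giving a sheath angle of about 15°. Now I press down along the arc about the pin.

>>> step_arm:
  moves:
    - {"tx":2,"ty":0,"tz":0,"roll":0}
    - {"tx":2.7,"ty":0,"tz":1.5,"roll":0}
    - {"tx":3.1,"ty":0,"tz":3,"roll":0}
    - {"tx":3.5,"ty":0,"tz":4.5,"roll":0}
    - {"tx":3.9,"ty":0,"tz":6,"roll":0}
    - {"tx":4.2,"ty":0,"tz":7.5,"roll":0}
    - {"tx":4.5,"ty":0,"tz":9,"roll":0}
    - {"tx":4.9,"ty":0,"tz":10.5,"roll":0}
    - {"tx":5.2,"ty":0,"tz":12,"roll":0}
    - {"tx":5.5,"ty":0,"tz":13.5,"roll":0}
    - {"tx":5.8,"ty":0,"tz":15,"roll":0}
    - {"tx":6,"ty":0,"tz":16,"roll":0}

```text
t: 18.4
eef_pos: [518.1, 143.5, 40.2]
tcp_rot: [3.142, 0.001, -3.03]
ft_force: [-4.6, -0.9, 6.1]
opening: 0.273
grip_force: 30.0
```

>>> step_arm:
  moves:
    - {"tx":0.2,"ty":0,"tz":1.5,"roll":0}
    - {"tx":0.4,"ty":0,"tz":3,"roll":0}
    - {"tx":0.6,"ty":0,"tz":4.5,"roll":0}
    - {"tx":0.7,"ty":0,"tz":6,"roll":0}
    - {"tx":0.9,"ty":0,"tz":7.5,"roll":0}
    - {"tx":1,"ty":0,"tz":9,"roll":0}
    - {"tx":1.2,"ty":0,"tz":10.5,"roll":0}
    - {"tx":1.3,"ty":0,"tz":12,"roll":0}
    - {"tx":1.3,"ty":0,"tz":12,"roll":0}

```text
t: 19.15
eef_pos: [517.1, 143.3, 28.3]
tcp_rot: [3.141, 0.001, -3.03]
ft_force: [-3.6, -0.1, 5.9]
opening: 0.273
grip_force: 30.0
```

>>> step_arm:
  moves:
    - {"tx":0.1,"ty":0,"tz":1,"roll":0}
    - {"tx":0.2,"ty":0,"tz":2,"roll":0}
    - {"tx":0.2,"ty":0,"tz":3,"roll":0}
    - {"tx":0.3,"ty":0,"tz":4,"roll":0}
    - {"tx":0.3,"ty":0,"tz":5,"roll":0}
    - {"tx":0.3,"ty":0,"tz":5,"roll":0}

```text
t: 19.65
eef_pos: [517.0, 143.3, 23.5]
tcp_rot: [3.141, 0.002, -3.03]
ft_force: [-3.5, -0.4, 6.9]
opening: 0.271
grip_force: 30.0
```

>>> step_arm:
  moves:
    - {"tx":0,"ty":0,"tz":0,"roll":0}
    - {"tx":0,"ty":0,"tz":0,"roll":0}
    - {"tx":0,"ty":0,"tz":0,"roll":0}
    - {"tx":0,"ty":0,"tz":0,"roll":0}
    - {"tx":0,"ty":0,"tz":-15,"roll":0}
    - {"tx":0,"ty":0,"tz":-35,"roll":0}
    - {"tx":0,"ty":0,"tz":-60,"roll":0}
  grip: 48

```text
t: 20.23
eef_pos: [515.9, 143.1, 82.5]
tcp_rot: [-3.142, -0.002, -3.03]
ft_force: [-0.3, -0.0, 0.3]
opening: 0.501
grip_force: 0.0
```

>>> step_arm:
  moves:
    - {"tx":36,"ty":0,"tz":0,"roll":0}
    - {"tx":36,"ty":0,"tz":0,"roll":0}
    - {"tx":36,"ty":0,"tz":0,"roll":0}
    - {"tx":36,"ty":0,"tz":0,"roll":0}
    - {"tx":36,"ty":0,"tz":0,"roll":0}
    - {"tx":36,"ty":0,"tz":0,"roll":0}
    - {"tx":36,"ty":0,"tz":0,"roll":0}
    - {"tx":36,"ty":0,"tz":0,"roll":0}
    - {"tx":36,"ty":0,"tz":0,"roll":0}
  grip: 0

```text
t: 20.98
eef_pos: [480.8, 139.2, 82.6]
tcp_rot: [3.142, -0.0, -3.03]
ft_force: [0.6, 0.3, -0.3]
opening: 0.009
grip_force: 0.0
```

Now I press the handle near the butt with closed fingers.

>>> step_arm:
  moves:
    - {"tx":0,"ty":0,"tz":15,"roll":0}
    - {"tx":0,"ty":0,"tz":28,"roll":0}
    - {"tx":0,"ty":0,"tz":34,"roll":0}
    - {"tx":0,"ty":0,"tz":37,"roll":0}
    - {"tx":0,"ty":0,"tz":39,"roll":0}
    - {"tx":0,"ty":0,"tz":41,"roll":0}
    - {"tx":0,"ty":0,"tz":42,"roll":0}
    - {"tx":0,"ty":0,"tz":42,"roll":0}
  grip: 0

```text
t: 21.65
eef_pos: [480.9, 139.3, 41.1]
tcp_rot: [3.141, 0.001, -3.03]
ft_force: [0.4, 0.2, 1.1]
opening: 0.002
grip_force: 0.2
```

>>> step_arm:
  moves:
    - {"tx":0,"ty":0,"tz":1,"roll":0}
    - {"tx":0,"ty":0,"tz":2,"roll":0}
    - {"tx":0,"ty":0,"tz":3,"roll":0}
    - {"tx":0,"ty":0,"tz":4,"roll":0}
    - {"tx":0,"ty":0,"tz":4.5,"roll":0}
    - {"tx":0,"ty":0,"tz":4.5,"roll":0}

```text
t: 22.15
eef_pos: [480.5, 139.2, 36.5]
tcp_rot: [3.142, -0.0, -3.03]
ft_force: [-2.6, 0.1, 6.9]
opening: 0.006
grip_force: 3.6
```

>>> step_arm:
  moves:
    - {"tx":0,"ty":0,"tz":0.7,"roll":0}
    - {"tx":0,"ty":0,"tz":1.4,"roll":0}
    - {"tx":0,"ty":0,"tz":2,"roll":0}
    - {"tx":0,"ty":0,"tz":2.6,"roll":0}
    - {"tx":0,"ty":0,"tz":2.6,"roll":0}

```text
t: 22.57
eef_pos: [480.6, 139.2, 36.2]
tcp_rot: [3.142, 0.002, -3.03]
ft_force: [-11.5, -2.1, 45.4]
opening: 0.006
grip_force: 22.6
```

Bottomed flush at z≈36. I'll lift off and check the seating.

>>> step_arm:
  moves:
    - {"tx":0,"ty":0,"tz":-4,"roll":0}
    - {"tx":0,"ty":0,"tz":-40,"roll":0}
    - {"tx":-30,"ty":0,"tz":-80,"roll":0}
    - {"tx":-60,"ty":0,"tz":-120,"roll":0}
    - {"tx":-60,"ty":0,"tz":-130,"roll":0}
    - {"tx":-60,"ty":0,"tz":-130,"roll":0}
    - {"tx":-60,"ty":0,"tz":-130,"roll":0}
    - {"tx":-60,"ty":0,"tz":-130,"roll":0}

```text
t: 23.23
eef_pos: [539.5, 145.8, 162.7]
tcp_rot: [3.142, -0.001, -3.03]
ft_force: [0.5, -0.4, -0.3]
opening: 0.002
grip_force: 0.0
```

```bash
python3 - <<'E'
from h import *
np.set_printoptions(precision=1,suppress=True,linewidth=180)
c=snap('wrist','w9');print(env.state()['eef_pos'],env.state()['t'])
O=np.array([561.5,148.2,0]);yaw=np.radians(6.25);z=lambda p:proj(c,dock(p,O,yaw))
hsv=cv2.cvtColor(c['pixels'],cv2.COLOR_BGR2HSV)
org=cv2.inRange(hsv,(5,150,90),(18,255,255))
red=cv2.inRange(hsv,(0,150,80),(4,255,255))|cv2.inRange(hsv,(172,150,80),(180,255,255))
for n,m in(('org',org),('red',red)):
    k,l,s,ce=cv2.connectedComponentsWithStats(m);i=1+np.argmax(s[1:,4]);print(n,s[i],ce[i])
for p in [(-100,-13,36),(-100,13,36),(0,-13,36),(0,13,36),(-97,0,38),(-102,0,51),(-102,0,53),(-129,0,53),(-97-7,0,38)]: print(p,z(p))
u=int(z((-97,0,38))[0]);v=int(z((-97,0,38))[1])
for vv in range(v-35,v+20,2): print(vv,c['pixels'][vv,u].tolist(),end=' ')
E
```

```text
[539.3 145.8 162.4] 23.2833
org [ 245  110   27   99 1726] [258.4 158.8]
red [ 415   80   53   97 1993] [442.2 124.9]
(-100, -13, 36) [243.4 107.4]
(-100, 13, 36) [271.2 107.5]
(0, -13, 36) [244.4 209.1]
(0, 13, 36) [269.9 209.2]
(-97, 0, 38) [257.3 110.8]
(-102, 0, 51) [257.3 105.1]
(-102, 0, 53) [257.3 105.1]
(-129, 0, 53) [257.3  72.1]
(-104, 0, 38) [257.3 103. ]
75 [126, 119, 91] 77 [88, 86, 80] 79 [83, 83, 82] 81 [77, 78, 101] 83 [45, 52, 181] 85 [39, 48, 204] 87 [36, 46, 200] 89 [35, 42, 187] 91 [43, 51, 205] 93 [40, 48, 206] 95 [39, 48, 205] 97 [41, 48, 206] 99 [39, 48, 205] 101 [34, 42, 192] 103 [34, 40, 185] 105 [29, 35, 175] 107 [23, 30, 154] 109 [27, 41, 161] 111 [33, 109, 200] 113 [39, 135, 216] 115 [75, 128, 188] 117 [103, 109, 119] 119 [105, 106, 105] 121 [96, 115, 142] 123 [57, 138, 208] 125 [42, 144, 219] 127 [39, 136, 210] 129 [38, 79, 129]
```

```bash
python3 -c "
from h import *
print(env.job_done())"
```

```text
the job is handed in; nothing more can be done
None
```

I slid the orange-handled scraper's blade into the sheath up to its stop and pressed the handle flush. The last wrist picture shows the red catch out over the butt. I handed the job in at about 23 s; no verdict came back, and the final press peaked at about 45 N at the wrist.

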